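Add a sample carrier to the pile, by feel

TASK

Take the blue sample plate out of its yellow cradle, set it down on the green mat and let go, then take it again by its two short ends and add it, face up and squared between the walls, to the top of the pile in the grey stacking nest. Nobody knows how high the pile stands: lower the plate gently until you feel the pile carry it and only then let go, never dropping it or pressing hard. Leave everything else as it is.

Things in the scene. Friction and masses are not known exactly. Their poses are not given: they have to be found in the camera images.
- blue_plate: blue sample plate: loose block 66 mm long (its x), 50 mm wide (its y), 16 mm thick (z up), 0.1 to 0.2 kg, three round steel samples flush in its top; the same after a half turn. Origin: centre of its underside. It starts in cradle_a, long axis along the cradle's x, underside 8 mm above the table.
- mat: green mat fixed to the table, 130 mm (x) by 150 mm (y), 3 mm thick; origin at the centre of its underside. The place to change the grip.
- nest: grey stacking nest, fixed; origin at the centre of its underside, z up. Base 76 mm (x) by 94 mm (y), 12 mm high. Two upright walls 44 mm long along x, tops 75 mm above the table, inner faces at y = +28 and -28 mm, leaving 3 mm each side of a plate whose x lies along the nest's x. Its +x and -x ends are open; fingers fit only there.
- orange_plate: bystander: an orange plate of the same shape in the other cradle; leave it there. Same origin.
- cradle_a: yellow cradle, fixed, holding the blue plate; origin at the centre of its underside. Its cheeks, 42 mm wide and 26 mm high, stand 2.5 mm off the plate's two short ends, so here fingers fit only at the plate's long sides (50 mm apart). The cradle's bed is 34 mm wide, narrower than the plate, so fingertips may reach below the plate's edges. Overall 90 mm along x.
- cradle_b: the other yellow cradle, the same; holds the orange plate.
- puck: bystander: loose steel disc 32 mm across, 14 mm high; origin at its underside.
- cup: bystander: loose black cup, 50 mm across, 32 mm high; origin at its underside.
- marker: bystander: loose black marker lying down, 120 mm long (its y), 14 mm thick; origin at its underside.
- green_bottle: bystander: loose clear bottle with a green cap, 52 mm across, 110 mm high; origin at its underside.
- red_bottle: bystander: loose white bottle with a red cap, 56 mm across, 130 mm high; origin at its underside.
- nest_mouth (a point): point midway between the tops of the nest's walls, 75 mm above the table. Below it a pile of bare aluminium plates, 66 by 50 mm like the blue one, stands centred and sinks into the base. The pile's top is anywhere from 22 to 60 mm above the table and is not reported; it stays put but for a spring under it, which gives 1 mm for every 4 N (10 mm at most).

How it is judged:
By the outcome, as a careful person would: the job done as asked, in the order asked, and still so for the second after the job is handed in, with the robot touching nothing.
It also fails if it takes over 58 s, if anything falls off the work surface, if the arm or the gripper's body presses on something with over 40 N, if the wrist force passes 120 N, or if a joint passes its speed limit or range.

ROBOT

A 7-joint arm with a two-finger parallel gripper is mounted at the origin on the work surface. World frame = base frame: x ahead of the robot, y to its left, z up, the work surface at z = 0. Lengths are in m, angles in degrees, forces in N, time in s.
With the tool pointing down it reaches from about 0.4 to 0.9 m from the base axis. Payload 5.5 kg.
Tool frame: the origin (TCP) lies midway between the tips of the shut fingers; the grasp point (between the pads) lies 19 mm behind it; z points along the fingers, y is the line along which they close (so a half turn about z gives the same grasp; the last joint's range is limited). The gripper opens to 92 mm and grips with 3 to 60 N. Pads are 19 mm wide; open, the fingers measure 130 mm over their backs; the gripper's body (75 mm by 190 mm) begins 47 mm behind the grasp point.
Start: joints at [86.757, 28.699, -24.465, 88.831, 12.651, 65.22, -12.049], TCP at [0.204, -0.617, 0.227] pointing down, gripper open.
Joint ranges: [-164.97, 164.97], [-17.58, 116.51], [-87.97, 89.64], [11.32, 138.91], [-80.73, 260.73], [10.89, 115.49], [-147.41, 147.41]. Speed limits (degrees/s): [147.25, 147.25, 180, 180, 180, 180, 180].

INTERFACE

Orientations are given as [roll, pitch, yaw] about the fixed x, y, z axes, in that order (R = Rz(yaw) Ry(pitch) Rx(roll)).
In Python, from workcell import * gives the robot as it stands.
- The arm moves only by the tool play_rows, never from a script. Its argument "deltas" is a list of rows, each a list of 7 numbers: the turn, a rotation vector about the world's x, y, z in degrees, then the shift along the world's x, y, z in m, then the closure in counts, from 0 (fully open) to 255 (shut). A call has 1 to 12 rows; each row is the pose to reach, as a shift and turn from the pose commanded when the call began; what a row does not reach only later rows make up. A row lasts 1/12 s, in which the tool goes at most 41.7 mm and 7.16 degrees, less where a joint would pass 70% of its speed; a pose out of reach is approached as far as the arm can. A call with a gripper value outside its range is refused whole. The fingers move at their own pace and stop on an object; the grip force is fixed at half the most. Time passes only in rows, so rows that repeat a pose let the fingers close. It gives the time, the measured TCP pose, the force, the opening and the grip force at its end, in the units of the state.
- read_state(): the state, without advancing time (a new reading comes with each control period).
- read_camera(name): name is "scene" or "side" or "wrist"; returns a dict with "frame" (480x640x3 uint8, red, green, blue), "range_z" (480x640 float32, m along the optical axis (not along the pixel's ray), 0 where there is no reading), "K" (3x3 intrinsics, pixels), "k1" (the pictures are not rectified: a ray, as slopes to the right and down, at radius r is drawn at 1 + k1 r^2 times it, then the intrinsics apply), "position" and "orientation" of the camera in the world. Camera axes: x right, y up, looking along -z (the intrinsics and any distortion apply to the point x, -y, -z); pixel columns grow to the right and rows downward; lengths in m; the calibration is good to about 2 mm. A picture is of the moment at which its call begins.
- close_job(): hands the job in; it is judged then, once.
Trained networks look in the newest picture that a camera, given by its name, has taken for a name from the list of things; names that differ only in an ending like _2 or _b are one class to them, and where a whole thing is asked for, a point or a joint stands for the part that bears it (a point fixed in the world has none). Each returns a list of dicts, best first, with "conf" (0 to 1); they miss things now and then, are a little off and sometimes report something else, mostly with a low value. They report only what shows in the picture. A call takes as long as a camera call.
- silhouettes(camera, target): "mask" (480x640 bool, what is visible of it) and "pixel" ([row, column] in pixels, amid what is visible of it).
- spot_point(camera, target): "pixel" ([row, column] in pixels: a listed point, or the origin of a listed thing).
The state is a dict: "t": time; "joint_positions": joint angles; "joint_vel": joint speeds; "tau": joint torques, N m; "position": TCP position; "eef_rot": TCP orientation; "ft_force": force on the tool from outside, world axes, zero at the start; "wrist_torque": the same for the moment, N m; "width": finger opening in m; "grip_force": force on a finger pad.
Only numpy, scipy, OpenCV 4.12 (cv2) and the standard library are available. Lean on these libraries where they do the work, as an engineer would, in place of code of your own. Each camera call takes 0.05 s, during which the arm holds its last target. There are 200 camera calls.

## Working session

There is one attempt and no reset: what is moved stays moved. The work goes in short steps, Python scripts to look and compute and a tool call to move; the robot and the scene stay as the last step left them, time stands still between calls to the robot, and variables do not carry over. Pictures are saved under pics/ and viewed, at most 10 in all, crops included, and the job is handed in when it is done.

Besides the shell and the picture viewer there is one more tool, called after "Call:" as a command line: name --pt "numbers of a row" for each row, then --argument value for the rest. play_rows: Moves the arm, as the interface text tells. Its arguments: {"type":"object","properties":{"deltas":{"type":"array","items":{"type":"array","items":{"type":"number"}}}},"required":["deltas"]}

```bash
ls; mkdir -p pics
cat > h.py <<'E'
from workcell import *
import numpy as np, cv2
from scipy.spatial.transform import Rotation as R
def camR(c):
    o=np.array(c["orientation"],float)
    return o if o.shape==(3,3) else R.from_euler('xyz',o,degrees=True).as_matrix()
def back(c,rc,z=None,d=None):
    """pixels (N,2 row,col) -> world pts, at plane height z or depth d"""
    rc=np.atleast_2d(np.array(rc,float)); K=np.array(c["K"])
    x=(rc[:,1]-K[0,2])/K[0,0]; y=(rc[:,0]-K[1,2])/K[1,1]
    xd,yd=x.copy(),y.copy()
    for _ in range(20):
        f=1+c["k1"]*(x*x+y*y); x,y=xd/f,yd/f
    ray=np.c_[x,-y,-np.ones_like(x)]@camR(c).T; p=np.array(c["position"])
    if d is None: d=(z-p[2])/ray[:,2]
    return p+ray*np.reshape(d,(-1,1))
def maskpts(c,m):
    m=m&(c["range_z"]>0); rc=np.argwhere(m)
    return rc,back(c,rc,d=c["range_z"][m])
E
python3 - <<'E'
from h import *
s=read_state(); print({k:np.round(v,3) for k,v in s.items()})
for n in("scene","side","wrist"):
    c=read_camera(n); cv2.imwrite(f"pics/{n}0.png",c["frame"][...,::-1])
    print(n,np.round(c["position"],3),np.round(c["orientation"],3),c["k1"],np.round(c["K"],1).tolist())
    for t in("blue_plate","orange_plate","mat","nest","cradle_a","puck","cup","marker","green_bottle","red_bottle"):
        for r in silhouettes(n,t)[:2]:
            rc,P=maskpts(c,r["mask"]); 
            if len(P): print(t,round(r["conf"],2),np.round(r["pixel"]),len(P),"med",np.round(np.median(P,0),3),"lo",np.round(np.percentile(P,3,axis=0),3),"hi",np.round(np.percentile(P,97,axis=0),3))
E
```

```text
pics
{'t': np.float64(0.0), 'joint_positions': array([ 86.757,  28.753, -24.455,  88.892,  12.651,  65.219, -12.051]), 'joint_vel': array([-0.026, -0.053, -0.004,  0.053, -0.044,  0.121, -0.11 ]), 'tau': array([ 0.0000e+00, -5.6659e+01, -5.8160e+00, -2.7911e+01, -6.8000e-02,
        3.1000e-02,  0.0000e+00]), 'position': array([ 0.204, -0.616,  0.226]), 'eef_rot': array([-1.7989e+02, -5.0000e-03,  1.8326e+01]), 'ft_force': array([-0.781,  0.45 ,  0.125]), 'wrist_torque': array([ 0.037, -0.014, -0.009]), 'grip_force': np.float64(0.0), 'width': np.float64(0.092)}
scene [0.933 0.052 0.687] [ 30.239  -0.154 101.019] -0.08862875866588817 [[480.1, 0.0, 317.7], [0.0, 480.1, 248.5], [0.0, 0.0, 1.0]]
blue_plate 0.68 [221. 451.] 1171 med [0.462 0.187 0.023] lo [0.427 0.162 0.   ] hi [0.494 0.215 0.026]
orange_plate 0.69 [330. 443.] 1550 med [0.647 0.19  0.023] lo [0.613 0.166 0.015] hi [0.678 0.215 0.026]
orange_plate 0.21 [262. 326.] 6334 med [ 0.569 -0.006  0.002] lo [ 0.505 -0.077  0.   ] hi [0.626 0.062 0.004]
mat 0.8 [262. 327.] 6361 med [ 0.569 -0.007  0.002] lo [ 0.504 -0.077  0.   ] hi
[... 1975 characters left out ...]
 hi [0.683 0.037 0.013]
cup 0.91 [265. 466.] 726 med [ 0.387 -0.173  0.02 ] lo [ 0.365 -0.197  0.002] hi [ 0.407 -0.153  0.031]
marker 0.69 [351. 387.] 777 med [0.389 0.048 0.011] lo [ 0.376 -0.007  0.003] hi [0.403 0.101 0.014]
marker 0.29 [264. 465.] 670 med [ 0.386 -0.171  0.019] lo [ 0.365 -0.196  0.003] hi [ 0.406 -0.153  0.031]
green_bottle 0.67 [195. 259.] 1414 med [ 0.752 -0.064  0.052] lo [ 0.739 -0.114 -0.002] hi [ 0.803 -0.049  0.108]
red_bottle 0.85 [238. 178.] 2154 med [0.747 0.118 0.066] lo [0.735 0.089 0.   ] hi [0.778 0.136 0.128]
wrist [ 0.273 -0.594  0.384] [-1.5553e+01 -3.2000e-02 -7.1628e+01] -0.05419174691217621 [[356.2, 0.0, 327.8], [0.0, 356.2, 245.0], [0.0, 0.0, 1.0]]
```

View images.

View pics/scene0.png

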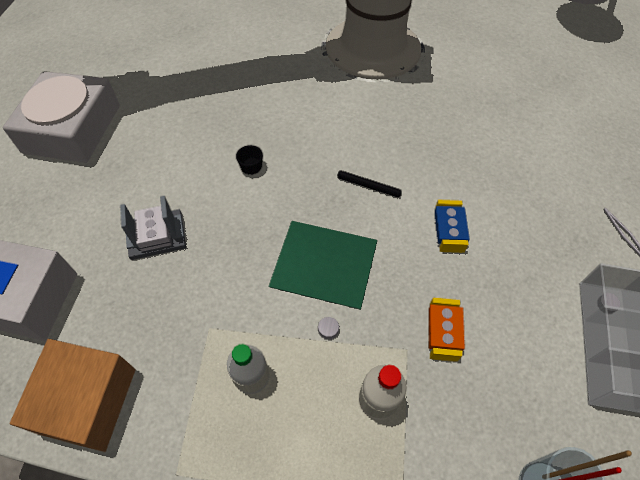

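View pics/side0.png

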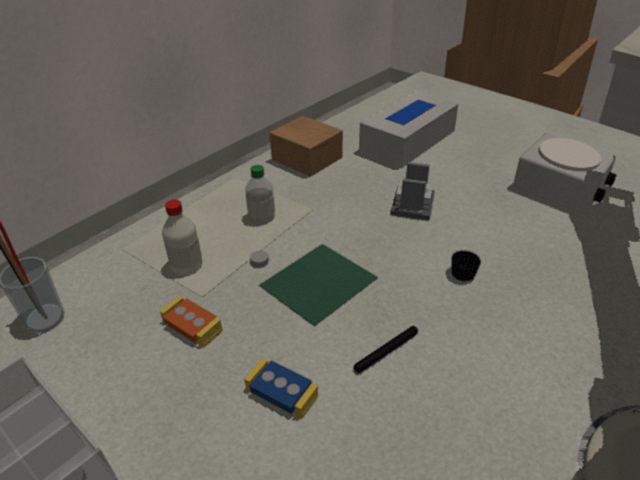

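Call:
play_rows --pt "0 0 -2 0.03 0.03 0 0" --pt "0 0 -4 0.06 0.06 0 0" --pt "0 0 -6 0.09 0.09 0 0" --pt "0 0 -8 0.12 0.12 0 0" --pt "0 0 -10 0.15 0.15 0.01 0" --pt "0 0 -12 0.18 0.18 0.02 0" --pt "0 0 -14 0.21 0.21 0.02 0" --pt "0 0 -16 0.24 0.24 0.02 0" --pt "0 0 -18.3 0.27 0.27 0.02 0" --pt "0 0 -18.3 0.3 0.3 0.02 0" --pt "0 0 -18.3 0.34 0.33 0.02 0" --pt "0 0 -18.3 0.34 0.33 0.02 0"

```text
t: 2.65
position: [0.549, -0.2806, 0.2474]
eef_rot: [-179.9, -0.2, 0.4]
ft_force: [-0.0, 1.6, 0.8]
width: 0.0919
grip_force: 0.0
```

Run:
```python
from h import *
s=read_state(); print(s["t"],np.round(s["position"],4),s["eef_rot"],np.round(s["joint_positions"],1))
c=read_camera("wrist"); cv2.imwrite("pics/w1.png",c["frame"][...,::-1])
for t in("nest","mat","cup"):
    for r in silhouettes("wrist",t)[:1]:
        rc,P=maskpts(c,r["mask"]); print(t,r["conf"],r["pixel"],len(P))
        if t=="nest":
            for z0,z1 in((.068,.08),(.015,.066),(.005,.016)):
                Q=P[(P[:,2]>z0)&(P[:,2]<z1)]
                if len(Q)>20: print(z0,len(Q),np.median(Q[:,2]),cv2.minAreaRect((Q[:,:2]*1000).astype(np.float32)))
        else: print(cv2.minAreaRect((P[:,:2]*1000).astype(np.float32)),np.median(P,0))
for r in spot_point("wrist","nest_mouth")[:2]: print(r["conf"],r["pixel"],back(c,r["pixel"],z=.075))
```

```text
2.65 [ 0.549  -0.2806  0.2474] [-179.8616635    -0.20418169    0.43293822] [ 47.4  25.  -30.3  92.6  13.3  65.9 -75.6]
nest 0.72 [196.9, 342.2] 5891
0.068 826 0.07404751868936435 ((565.15380859375, -295.3686828613281), (43.709693908691406, 72.16667175292969), 25.660810470581055)
0.015 3713 0.036840907357585106 ((565.3792724609375, -295.39508056640625), (66.00214385986328, 94.30313873291016), 25.482864379882812)
0.005 1486 0.01149146296220696 ((565.23388671875, -295.562744140625), (76.19110870361328, 94.70529174804688), 25.49263572692871)
mat 0.89 [194.0, 95.9] 13662
((562.1550903320312, -5.046012878417969), (155.32498168945312, 132.5870361328125), 85.79167175292969) [ 0.56637664 -0.00912621  0.00193751]
cup 0.71 [357.9, 242.2] 403
((456.0645751953125, -210.90951538085938), (43.797637939453125, 250.0952911376953), 64.93734741210938) [ 0.37094219 -0.17441604  0.02728865]
0.56 [206.8, 344.7] [[ 0.56698597 -0.29527593  0.075     ]]
```

View pics/w1.png

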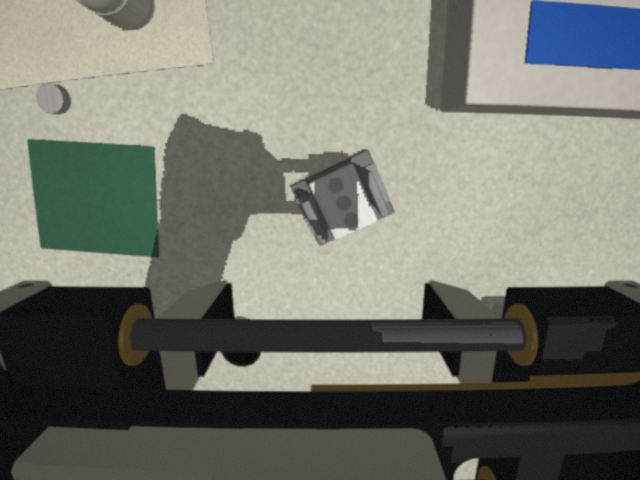

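Call:
play_rows --pt "0 0 0 -0.01 0.035 0 0" --pt "0 0 0 -0.02 0.075 0 0" --pt "0 0 0 -0.03 0.115 0 0" --pt "0 0 0 -0.04 0.155 0 0" --pt "0 0 0 -0.05 0.195 0 0" --pt "0 0 0 -0.06 0.235 0 0" --pt "0 0 0 -0.075 0.275 0 0" --pt "0 0 0 -0.09 0.315 0 0" --pt "0 0 0 -0.105 0.355 0 0" --pt "0 0 0 -0.12 0.395 0 0" --pt "0 0 0 -0.13 0.435 0 0" --pt "0 0 0 -0.14 0.47 0 0"

```text
t: 3.9
position: [0.4041, 0.1824, 0.2471]
eef_rot: [179.9, -0.1, -0.2]
ft_force: [0.9, -0.0, 0.1]
width: 0.0918
grip_force: 0.0
```

Call:
play_rows --pt "0 0 0 0 0 0 0" --pt "0 0 0 0 0 0 0"

```text
t: 4.07
position: [0.404, 0.1835, 0.2471]
eef_rot: [180.0, -0.1, 0.2]
ft_force: [0.4, -1.2, -0.2]
width: 0.0913
grip_force: 0.0
```

```bash
cat >> h.py <<'E'
def top(cam,t,zr,show=True,c=None):
    c=c or read_camera(cam)
    for r in silhouettes(cam,t)[:2]:
        rc,P=maskpts(c,r["mask"]); Q=P[(P[:,2]>zr[0])&(P[:,2]<zr[1])]
        if len(Q)>30: print(cam,t,round(r["conf"],2),np.round(r["pixel"]),len(Q),"z",round(float(np.median(Q[:,2])),4),[np.round(v,1) for v in cv2.minAreaRect((Q[:,:2]*1000).astype(np.float32))])
    return c
def st():
    s=read_state(); print(round(float(s["t"]),2),np.round(s["position"],4),np.round(s["eef_rot"],2),np.round(s["joint_positions"],1),"F",np.round(s["ft_force"],1),"w",round(float(s["width"]),4),"g",round(float(s["grip_force"]),1)); return s
E
python3 - <<'E'
from h import *
s=st()
c=top("wrist","blue_plate",(.017,.035)); cv2.imwrite("pics/w2.png",c["frame"][...,::-1])
top("wrist","cradle_a",(.017,.035),c=c)
top("wrist","mat",(-.01,.01),c=c)
E
```

```text
4.07 [0.404  0.1835 0.2471] [ 1.7997e+02 -6.0000e-02  1.6000e-01] [  18.2    7.8  -49.3  115.1    6.9   59.9 -124.1] F [ 0.4 -1.2 -0.2] w 0.0913 g 0.0
wrist blue_plate 0.63 [164. 321.] 3060 z 0.0232 [array([457.9, 191.8]), array([66.7, 50.3]), np.float64(9.3)]
wrist cradle_a 0.96 [130. 320.] 777 z 0.0249 [array([457.8, 191.8]), array([89.8, 42.2]), np.float64(9.0)]
wrist cradle_a 0.8 [ 15. 322.] 537 z 0.0246 [array([604.8, 189.2]), array([ 9.7, 40.6]), np.float64(3.9)]
wrist mat 0.79 [ 62. 508.] 17346 z 0.0022 [array([563.2,  -6.9]), array([152.9, 132.1]), np.float64(86.2)]
```

View pics/w2.png

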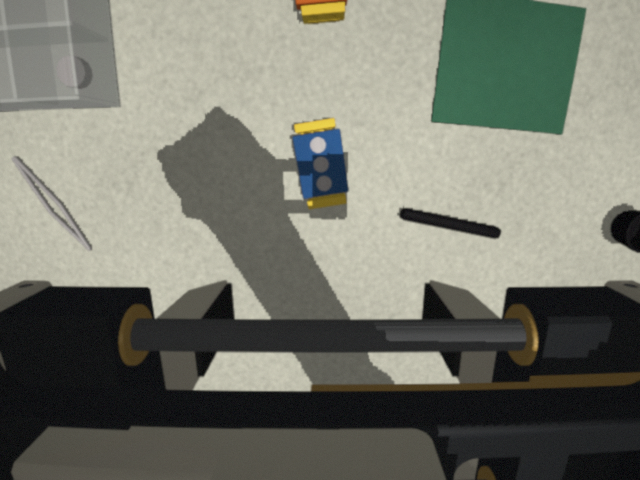

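Call:
play_rows --pt "0 0 3 0.02 0.003 -0.01 0" --pt "0 0 6 0.04 0.006 -0.03 0" --pt "0 0 9 0.054 0.008 -0.06 0" --pt "0 0 9 0.054 0.008 -0.095 0" --pt "0 0 9 0.054 0.008 -0.13 0" --pt "0 0 9 0.054 0.008 -0.165 0" --pt "0 0 9 0.054 0.008 -0.195 0" --pt "0 0 9 0.054 0.008 -0.215 0" --pt "0 0 9 0.054 0.008 -0.228 0" --pt "0 0 9 0.054 0.008 -0.236 0" --pt "0 0 9 0.054 0.008 -0.236 0"

```text
t: 5.18
position: [0.4581, 0.1897, 0.0096]
eef_rot: [180.0, 0.1, 8.9]
ft_force: [-0.5, -0.2, 0.2]
width: 0.0918
grip_force: 0.0
```

Run:
```python
from h import *
s=st(); c=read_camera("wrist"); cv2.imwrite("pics/w3.png",c["frame"][...,::-1])
top("wrist","blue_plate",(.017,.035),c=c)
```

```text
5.18 [0.4581 0.1897 0.0096] [1.7996e+02 1.1000e-01 8.9300e+00] [   3.1   36.   -35.1  118.    34.6   36.6 -136.7] F [-0.5 -0.2  0.2] w 0.0918 g 0.0
wrist blue_plate 0.91 [290. 325.] 11658 z 0.0232 [array([459.1, 191.9]), array([68.7, 50.3]), np.float64(9.5)]
```

View pics/w3.png

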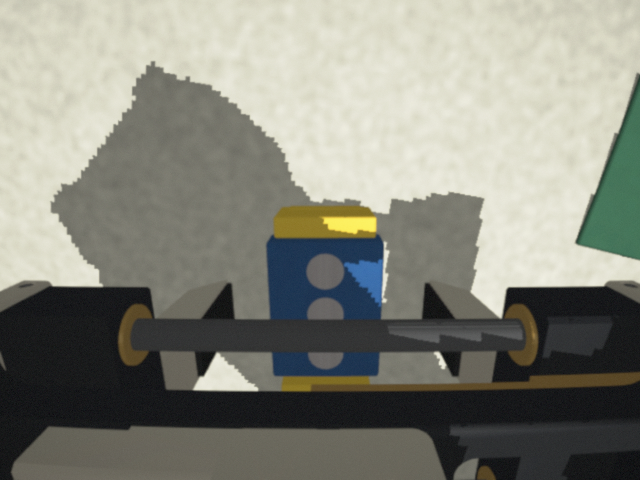

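The plate (columns 268–383, row ~305) lies centred between the open fingers. I'm closing on its long sides.

Call:
play_rows --pt "0 0 0 0 0 0 90" --pt "0 0 0 0 0 0 160" --pt "0 0 0 0 0 0 255" --pt "0 0 0 0 0 0 255" --pt "0 0 0 0 0 0 255" --pt "0 0 0 0 0 0 255" --pt "0 0 0 0 0 0 255"

```text
t: 5.87
position: [0.4585, 0.191, 0.0108]
eef_rot: [180.0, -0.0, 9.0]
ft_force: [0.5, 0.2, 1.2]
width: 0.0496
grip_force: 14.1
```

Run:
```python
from h import *
s=st()
top("wrist","blue_plate",(.017,.035))
```

```text
5.87 [0.4585 0.191  0.0108] [ 1.80e+02 -1.00e-02  9.03e+00] [   3.1   35.8  -35.3  118.    34.6   36.6 -136.7] F [0.5 0.2 1.2] w 0.0496 g 14.1
wrist blue_plate 0.62 [288. 329.] 11386 z 0.0232 [array([457.5, 191.5]), array([72.3, 50.2]), np.float64(9.2)]
```

Call:
play_rows --pt "0 0 0 0 0 0.008 255" --pt "0 0 0 0 0 0.03 255" --pt "0 0 0 0 0 0.06 255" --pt "0 0 0 0.005 -0.01 0.08 255" --pt "0 0 0 0.018 -0.036 0.08 255" --pt "0 0 0 0.034 -0.068 0.08 255" --pt "0 0 0 0.05 -0.1 0.08 255" --pt "0 0 0 0.066 -0.132 0.08 255" --pt "0 0 0 0.08 -0.162 0.08 255" --pt "0 0 0 0.09 -0.184 0.08 255" --pt "0 0 0 0.097 -0.196 0.08 255" --pt "0 0 0 0.097 -0.196 0.08 255"

```text
t: 6.97
position: [0.5566, -0.009, 0.0907]
eef_rot: [179.9, -0.0, 8.7]
ft_force: [-0.1, 0.2, -1.1]
width: 0.0497
grip_force: 30.0
```

Run:
```python
from h import *
s=st(); c=read_camera("wrist")
c=top("wrist","blue_plate",(.08,.13),c=c)
top("wrist","mat",(-.01,.01),c=c)
c=top("scene","blue_plate",(.08,.13))
c=top("side","blue_plate",(.08,.13)); cv2.imwrite("pics/s4.png",c["frame"][...,::-1])
```

```text
6.97 [ 0.5566 -0.009   0.0907] [ 1.7993e+02 -1.0000e-02  8.6900e+00] [  28.5   33.   -39.1  108.2   27.4   48.5 -106.1] F [-0.1  0.2 -1.1] w 0.0497 g 30.0
wrist blue_plate 0.89 [285. 327.] 11880 z 0.103 [array([556.4,  -8.3]), array([66.5, 50.2]), np.float64(9.0)]
wrist mat 0.67 [200. 319.] 23318 z 0.0022 [array([567. ,  -6.8]), array([150.4, 121.9]), np.float64(86.3)]
scene blue_plate 0.87 [228. 328.] 1238 z 0.103 [array([555.5,  -4.3]), array([67.8, 50. ]), np.float64(9.6)]
side blue_plate 0.64 [243. 328.] 695 z 0.1015 [array([550.7,  -1.6]), array([64.7, 52.1]), np.float64(7.8)]
```

View pics/s4.png

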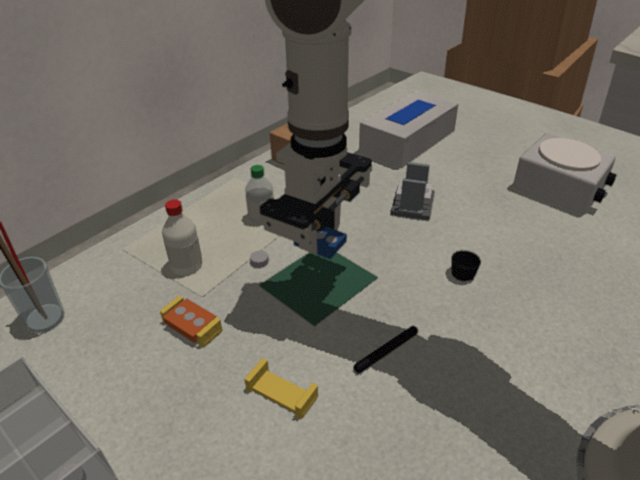

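Call:
play_rows --pt "0 0 0 0 0.003 -0.02 255" --pt "0 0 0 0 0.003 -0.045 255" --pt "0 0 0 0 0.003 -0.065 255" --pt "0 0 0 0 0.003 -0.075 255" --pt "0 0 0 0 0.003 -0.08 255" --pt "0 0 0 0 0.003 -0.082 255" --pt "0 0 0 0 0.003 -0.083 255" --pt "0 0 0 0 0.003 -0.083 255"

```text
t: 7.98
position: [0.5562, -0.0018, 0.0086]
eef_rot: [180.0, -0.1, 9.0]
ft_force: [-0.8, -0.0, -0.6]
width: 0.0498
grip_force: 30.0
```

Call:
play_rows --pt "0 0 0 0 0 -0.0005 255" --pt "0 0 0 0 0 -0.001 255" --pt "0 0 0 0 0 -0.001 255"

```text
t: 8.23
position: [0.5558, -0.0022, 0.0073]
eef_rot: [180.0, -0.1, 9.0]
ft_force: [-0.3, 0.7, -1.5]
width: 0.05
grip_force: 30.0
```

Call:
play_rows --pt "0 0 0 0 0 -0.0005 255" --pt "0 0 0 0 0 -0.001 255" --pt "0 0 0 0 0 -0.001 255"

```text
t: 8.48
position: [0.5555, -0.0021, 0.0059]
eef_rot: [180.0, -0.0, 9.0]
ft_force: [-0.1, -0.5, -2.4]
width: 0.0496
grip_force: 30.0
```

Call:
play_rows --pt "0 0 0 0 0 -0.0005 255" --pt "0 0 0 0 0 -0.0005 255"

```text
t: 8.65
position: [0.5555, -0.0021, 0.0058]
eef_rot: [180.0, -0.0, 9.0]
ft_force: [-1.9, -0.9, 5.0]
width: 0.0496
grip_force: 30.0
```

Contact (5 N) with the mat, so I'm releasing.

Call:
play_rows --pt "0 0 0 0 0 0 100" --pt "0 0 0 0 0 0 0" --pt "0 0 0 0 0 0 0" --pt "0 0 0 0 0 0 0" --pt "0 0 0 0 0 0.01 0" --pt "0 0 0 0 0 0.04 0" --pt "0 0 0 0 0 0.08 0" --pt "0 0 0 0 0 0.11 0" --pt "0 0 0 0 0 0.11 0"

```text
t: 9.4
position: [0.5599, -0.001, 0.122]
eef_rot: [179.9, -0.6, 9.1]
ft_force: [0.7, 0.6, 0.0]
width: 0.0918
grip_force: 0.0
```

Run:
```python
from h import *
s=st(); c=read_camera("wrist")
c=top("wrist","blue_plate",(.01,.03),c=c)
top("wrist","mat",(-.01,.01),c=c)
top("scene","blue_plate",(.01,.03))
```

```text
9.4 [ 0.5599 -0.001   0.122 ] [179.89  -0.59   9.07] [  29.3   30.6  -41.   107.2   25.5   51.1 -105. ] F [0.7 0.6 0. ] w 0.0918 g 0.0
wrist blue_plate 0.9 [248. 329.] 5407 z 0.0183 [array([555.2,  -1.4]), array([66., 50.]), np.float64(9.0)]
wrist mat 0.76 [204. 342.] 22947 z 0.0022 [array([562.8,  -6.9]), array([152.2, 130. ]), np.float64(86.0)]
scene blue_plate 0.92 [258. 328.] 1175 z 0.0183 [array([557.1,  -3.5]), array([67. , 49.7]), np.float64(9.5)]
```

Call:
play_rows --pt "0 0 7 0 0 0 0" --pt "0 0 14 0 0 0 0" --pt "0 0 21 0 0 0 0" --pt "0 0 28 0 0 0 0" --pt "0 0 35 0 0 0 0" --pt "0 0 42 0 0 0 0" --pt "0 0 49 0 0 0 0" --pt "0 0 56 0 0 0 0" --pt "0 0 63 0 0 0 0" --pt "0 0 70 0 0 0 0" --pt "0 0 77 0 0 0 0" --pt "0 0 84 0 0 0 0"

```text
t: 10.65
position: [0.5542, -0.0019, 0.1137]
eef_rot: [-179.8, -0.1, 93.4]
ft_force: [0.3, 1.5, 0.2]
width: 0.0917
grip_force: 0.0
```

Call:
play_rows --pt "0 0 6 0 0 0 0" --pt "0 0 6 0 0 0 0" --pt "0 0 6 0 0 0 0"

```text
t: 10.9
position: [0.5544, -0.0019, 0.114]
eef_rot: [-179.9, -0.1, 98.8]
ft_force: [-0.2, 0.5, 0.7]
width: 0.0917
grip_force: 0.0
```

Run:
```python
from h import *
s=st(); c=read_camera("wrist")
c=top("wrist","blue_plate",(.01,.03),c=c)
s=st()
```

```text
10.9 [ 0.5544 -0.0019  0.114 ] [-1.7988e+02 -9.0000e-02  9.8850e+01] [ 42.2  40.2 -60.7 107.2  41.3  58.2 -27.5] F [-0.2  0.5  0.7] w 0.0917 g 0.0
wrist blue_plate 0.78 [246. 329.] 5869 z 0.0183 [array([555.1,  -1.6]), array([66. , 50.1]), np.float64(9.0)]
11.0 [ 0.5549 -0.002   0.1146] [-1.7993e+02 -4.0000e-02  9.8870e+01] [ 42.2  40.1 -60.6 107.2  41.3  58.2 -27.5] F [-0.   0.1 -0.2] w 0.0919 g 0.0
```

Call:
play_rows --pt "0 0 0 0 0 -0.03 0" --pt "0 0 0 0 0 -0.06 0" --pt "0 0 0 0 0 -0.085 0" --pt "0 0 0 0 0 -0.1 0" --pt "0 0 0 0 0 -0.106 0" --pt "0 0 0 0 0 -0.108 0" --pt "0 0 0 0 0 -0.108 60" --pt "0 0 0 0 0 -0.108 120" --pt "0 0 0 0 0 -0.108 255" --pt "0 0 0 0 0 -0.108 255" --pt "0 0 0 0 0 -0.108 255" --pt "0 0 0 0 0 -0.108 255"

```text
t: 12.0
position: [0.5561, -0.0021, 0.0082]
eef_rot: [179.9, 0.0, 99.0]
ft_force: [-0.8, -0.8, 4.8]
width: 0.0655
grip_force: 30.0
```

Call:
play_rows --pt "0 0 0 0 0 0 255" --pt "0 0 0 0 0 0 255" --pt "0 0 0 0 0 0.02 255" --pt "0 0 0 0 0 0.05 255" --pt "0 0 0 0 0 0.085 255" --pt "0 0 0 0 0 0.12 255" --pt "0 0 0 0 0 0.135 255" --pt "0 0 0 0 0 0.135 255"

```text
t: 12.67
position: [0.5578, -0.0017, 0.1458]
eef_rot: [179.7, 0.1, 99.0]
ft_force: [0.9, -0.4, -1.3]
width: 0.0657
grip_force: 30.0
```

Run:
```python
from h import *
s=st(); c=read_camera("wrist")
c=top("wrist","blue_plate",(.1,.2),c=c)
s=st(); print(R.from_euler('xyz',s["eef_rot"],degrees=True).as_matrix().round(3))
```

```text
12.67 [ 0.5578 -0.0017  0.1458] [1.7965e+02 8.0000e-02 9.9010e+01] [ 43.6  37.9 -62.8 106.   39.   60.6 -25.7] F [ 0.9 -0.4 -1.3] w 0.0657 g 30.0
wrist blue_plate 0.94 [288. 330.] 10493 z 0.1557 [array([557.3,  -0.7]), array([66.1, 50.6]), np.float64(8.9)]
12.77 [ 0.5551 -0.0028  0.1417] [-1.7998e+02  6.0000e-02  9.8990e+01] [ 43.5  38.2 -62.5 106.2  39.1  60.5 -25.8] F [-0.1 -0.2 -1.9] w 0.0656 g 30.0
[[-0.156  0.988 -0.   ]
 [ 0.988  0.156 -0.001]
 [-0.001 -0.    -1.   ]]
```

Call:
play_rows --pt "0 0 0 0.002 -0.015 0.02 255" --pt "0 0 2 0.006 -0.045 0.04 255" --pt "0 0 4 0.01 -0.08 0.06 255" --pt "0 0 6 0.015 -0.115 0.06 255" --pt "0 0 8 0.02 -0.15 0.06 255" --pt "0 0 10 0.025 -0.185 0.06 255" --pt "0 0 12 0.03 -0.22 0.06 255" --pt "0 0 14 0.035 -0.255 0.06 255" --pt "0 0 16.5 0.04 -0.29 0.06 255" --pt "0 0 16.5 0.045 -0.325 0.06 255" --pt "0 0 16.5 0.05 -0.36 0.06 255" --pt "0 0 16.5 0.052 -0.383 0.06 255"

```text
t: 13.77
position: [0.6054, -0.3897, 0.1979]
eef_rot: [-179.8, -0.1, 115.3]
ft_force: [-0.1, -0.8, -3.1]
width: 0.0656
grip_force: 30.0
```

Call:
play_rows --pt "0 0 0 0 0 0 255" --pt "0 0 0 0 0 0 255"

```text
t: 13.93
position: [0.6055, -0.3869, 0.1981]
eef_rot: [-179.8, -0.2, 115.3]
ft_force: [0.7, 0.3, -2.0]
width: 0.0654
grip_force: 30.0
```

Run:
```python
from h import *
s=st(); c=read_camera("wrist"); cv2.imwrite("pics/w5.png",c["frame"][...,::-1])
top("wrist","blue_plate",(.15,.25),c=c)
st()
for zr in((.068,.08),(.015,.066),(.005,.016)): top("wrist","nest",zr,c=c)
# pile top: points within inner 40x40 of the nest centre
m=np.ones((480,640),bool); rc,P=maskpts(c,m); a=np.deg2rad(25.5)
d=(P[:,:2]-[.5652,-.2955])@np.array([[np.cos(a),-np.sin(a)],[np.sin(a),np.cos(a)]])
k=(abs(d[:,0])<.018)&(abs(d[:,1])<.018)&(P[:,2]<.1)
print(k.sum(),np.percentile(P[k,2],[5,25,50,75,95]).round(4) if k.any() else "")
```

```text
13.93 [ 0.6055 -0.3869  0.1981] [-179.82   -0.22  115.31] [ 65.3  50.4 -62.9  78.   44.4  78.1  27.7] F [ 0.7  0.3 -2. ] w 0.0654 g 30.0
wrist blue_plate 0.71 [285. 329.] 10692 z 0.208 [array([ 604.4, -386.2]), array([69.3, 50.4]), np.float64(25.2)]
14.03 [ 0.6068 -0.3832  0.1998] [-179.92   -0.2   115.62] [ 65.2  50.2 -63.   78.1  44.3  78.1  27.7] F [-0.6  1.8 -1.4] w 0.0655 g 30.0
wrist nest 0.64 [112. 330.] 1403 z 0.0739 [array([ 565.6, -295.4]), array([43.4, 71.9]), np.float64(25.3)]
wrist nest 0.64 [112. 330.] 5625 z 0.0367 [array([ 569. , -303.8]), array([66.5, 75.5]), np.float64(25.3)]
wrist nest 0.64 [112. 330.] 2095 z 0.0112 [array([ 565.6, -295.7]), array([76.2, 94. ]), np.float64(25.4)]
1864 [0.0355 0.0363 0.0368 0.0373 0.038 ]
```

View pics/w5.png

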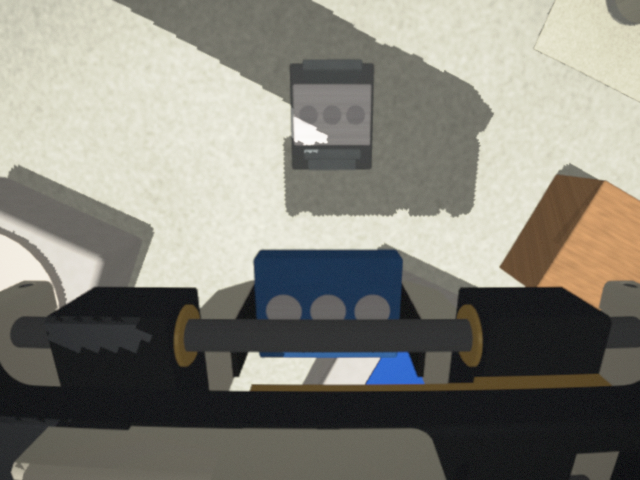

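Call:
play_rows --pt "0 0 0 -0.01 0.022 -0.01 255" --pt "0 0 0 -0.022 0.047 -0.03 255" --pt "0 0 0 -0.033 0.071 -0.05 255" --pt "0 0 0 -0.041 0.0875 -0.07 255" --pt "0 0 0 -0.041 0.0875 -0.085 255" --pt "0 0 0 -0.041 0.0875 -0.085 255" --pt "0 0 0 -0.041 0.0875 -0.085 255" --pt "0 0 0 -0.041 0.0875 -0.085 255" --pt "0 0 0 -0.041 0.0875 -0.085 255"

```text
t: 14.93
position: [0.5677, -0.2986, 0.1187]
eef_rot: [179.9, 0.1, 115.4]
ft_force: [1.0, -0.5, -0.7]
width: 0.0658
grip_force: 30.0
```

Run:
```python
from h import *
for i in range(3):
    s=st(); c=read_camera("wrist"); top("wrist","blue_plate",(.1,.15),c=c)
    top("wrist","nest",(.068,.08),c=c); top("wrist","nest",(.005,.016),c=c)
cv2.imwrite("pics/w6.png",c["frame"][...,::-1])
```

```text
14.93 [ 0.5677 -0.2986  0.1187] [1.7990e+02 1.1000e-01 1.1545e+02] [ 65.8  48.9 -62.3  94.5  46.8  66.2  16.8] F [ 1.  -0.5 -0.7] w 0.0658 g 30.0
wrist blue_plate 0.67 [287. 326.] 10523 z 0.1285 [array([ 567.3, -297.6]), array([66.1, 50.6]), np.float64(25.9)]
wrist nest 0.6 [213. 329.] 1130 z 0.074 [array([ 551.5, -266.7]), array([44.2,  7.8]), np.float64(25.3)]
wrist nest 0.6 [213. 329.] 2282 z 0.0117 [array([ 556.9, -278.2]), array([76.4, 55.2]), np.float64(25.7)]
15.13 [ 0.5669 -0.2981  0.1179] [1.7996e+02 5.0000e-02 1.1548e+02] [ 65.8  48.9 -62.3  94.6  46.8  66.2  16.8] F [-0.4  0.7 -2.3] w 0.0655 g 30.0
wrist blue_plate 0.59 [287. 330.] 10599 z 0.1278 [array([ 566.5, -297. ]), array([66.1, 50.4]), np.float64(25.6)]
wrist nest 0.59 [212. 327.] 1137 z 0.074 [array([ 551.6, -266.7]), array([44. ,  8.1]), np.float64(25.4)]
wrist nest 0.59 [212. 327.] 2166 z 0.0117 [array([ 556.5, -277.4]), array([76.3, 53.7]), np.float64(25.6)]
15.33 [ 0.5664 -0.2976  0.1174] [1.7999e+02 1.0000e-02 1.1551e+02] [ 65.8  48.9 -62.2  94.6  46.8  66.2  16.8] F [ 0.1 -0.  -1.7] w 0.0657 g 30.0
wrist blue_plate 0.58 [288. 327.] 10654 z 0.1273 [array([ 565.9, -296.7]), array([66.4, 50.9]), np.float64(25.4)]
wrist nest 0.59 [212. 328.] 1131 z 0.074 [array([ 551.4, -266.7]), array([43.9,  8. ]), np.float64(25.5)]
wrist nest 0.59 [212. 328.] 2211 z 0.0117 [array([ 556.5, -277.2]), array([76.4, 53.2]), np.float64(25.6)]
```

View pics/w6.png

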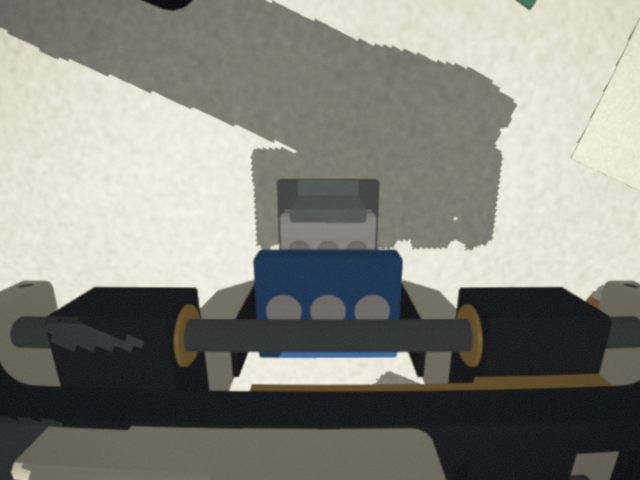

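Call:
play_rows --pt "0 0 0 -0.0004 0.0008 -0.01 255" --pt "0 0 0 -0.0004 0.0008 -0.02 255" --pt "0 0 0 -0.0004 0.0008 -0.028 255" --pt "0 0 0 -0.0004 0.0008 -0.03 255" --pt "0 0 0 -0.0004 0.0008 -0.03 255" --pt "0 0 0 -0.0004 0.0008 -0.03 255" --pt "0 0 0 -0.0004 0.0008 -0.03 255" --pt "0 0 0 -0.0004 0.0008 -0.03 255" --pt "0 0 0 -0.0004 0.0008 -0.03 255"

```text
t: 16.28
position: [0.5663, -0.2968, 0.0877]
eef_rot: [180.0, 0.0, 115.5]
ft_force: [0.6, 0.1, -1.8]
width: 0.0656
grip_force: 30.0
```

Run:
```python
from h import *
for i in range(2):
    s=st(); c=read_camera("wrist"); top("wrist","blue_plate",(.085,.15),c=c)
    top("wrist","nest",(.068,.08),c=c)
```

```text
16.28 [ 0.5663 -0.2968  0.0877] [1.7997e+02 3.0000e-02 1.1552e+02] [ 65.   50.7 -60.6  95.6  48.7  63.8  15.6] F [ 0.6  0.1 -1.8] w 0.0656 g 30.0
wrist blue_plate 0.58 [287. 329.] 10548 z 0.0976 [array([ 565.8, -295.8]), array([66.1, 50.4]), np.float64(25.5)]
wrist nest 0.75 [212. 327.] 1560 z 0.074 [array([ 551.7, -266.7]), array([43.7,  8.2]), np.float64(25.6)]
16.43 [ 0.5661 -0.2968  0.0875] [1.7999e+02 2.0000e-02 1.1552e+02] [ 65.   50.7 -60.6  95.6  48.7  63.8  15.6] F [-0.1 -0.9 -1.7] w 0.0654 g 30.0
wrist blue_plate 0.77 [286. 329.] 10468 z 0.0974 [array([ 566.2, -295.7]), array([67.2, 50.8]), np.float64(25.4)]
wrist nest 0.91 [213. 326.] 1530 z 0.074 [array([ 551.4, -266.6]), array([43.8,  8. ]), np.float64(25.5)]
```

Call:
play_rows --pt "0 0 0 0 0 -0.004 255" --pt "0 0 0 0 0 -0.008 255" --pt "0 0 0 0 0 -0.012 255" --pt "0 0 0 0 0 -0.016 255" --pt "0 0 0 0 0 -0.02 255" --pt "0 0 0 0 0 -0.024 255" --pt "0 0 0 0 0 -0.028 255" --pt "0 0 0 0 0 -0.032 255" --pt "0 0 0 0 0 -0.036 255" --pt "0 0 0 0 0 -0.038 255" --pt "0 0 0 0 0 -0.039 255" --pt "0 0 0 0 0 -0.039 255"

```text
t: 17.58
position: [0.5659, -0.2966, 0.048]
eef_rot: [-180.0, -0.0, 115.5]
ft_force: [-0.9, -0.1, -1.9]
width: 0.0657
grip_force: 30.0
```

Call:
play_rows --pt "0 0 0 0 0 -0.0005 255" --pt "0 0 0 0 0 -0.001 255" --pt "0 0 0 0 0 -0.001 255" --pt "0 0 0 0 0 -0.001 255"

```text
t: 17.92
position: [0.5661, -0.2968, 0.0474]
eef_rot: [180.0, 0.0, 115.5]
ft_force: [0.4, -0.1, -1.6]
width: 0.0658
grip_force: 30.0
```

Call:
play_rows --pt "0 0 0 0 0 -0.0005 255" --pt "0 0 0 0 0 -0.001 255" --pt "0 0 0 0 0 -0.001 255" --pt "0 0 0 0 0 -0.001 255"

```text
t: 18.25
position: [0.5659, -0.2967, 0.0462]
eef_rot: [-180.0, -0.0, 115.5]
ft_force: [-0.3, -0.3, -2.0]
width: 0.0658
grip_force: 30.0
```

Call:
play_rows --pt "0 0 0 0 0 -0.0005 255" --pt "0 0 0 0 0 -0.001 255" --pt "0 0 0 0 0 -0.0015 255" --pt "0 0 0 0 0 -0.0015 255" --pt "0 0 0 0 0 -0.0015 255"

```text
t: 18.67
position: [0.5659, -0.2967, 0.0446]
eef_rot: [-180.0, -0.0, 115.5]
ft_force: [-0.2, 0.3, -1.1]
width: 0.0654
grip_force: 30.0
```

Call:
play_rows --pt "0 0 0 0 0 -0.0005 255" --pt "0 0 0 0 0 -0.001 255" --pt "0 0 0 0 0 -0.001 255" --pt "0 0 0 0 0 -0.001 255"

```text
t: 19.0
position: [0.5659, -0.2967, 0.0437]
eef_rot: [-180.0, -0.0, 115.5]
ft_force: [-0.3, 0.2, -2.0]
width: 0.0655
grip_force: 30.0
```

Call:
play_rows --pt "0 0 0 0 0 -0.0005 255" --pt "0 0 0 0 0 -0.0005 255" --pt "0 0 0 0 0 -0.0005 255"

```text
t: 19.25
position: [0.5659, -0.2967, 0.0432]
eef_rot: [-180.0, -0.0, 115.5]
ft_force: [0.0, -0.2, -2.5]
width: 0.0656
grip_force: 30.0
```

Call:
play_rows --pt "0 0 0 0 0 -0.0005 255" --pt "0 0 0 0 0 -0.0005 255" --pt "0 0 0 0 0 -0.0005 255"

```text
t: 19.5
position: [0.5661, -0.2968, 0.0428]
eef_rot: [180.0, 0.0, 115.5]
ft_force: [0.5, -1.2, -1.1]
width: 0.0656
grip_force: 30.0
```

Call:
play_rows --pt "0 0 0 0 0 -0.0005 255" --pt "0 0 0 0 0 -0.0005 255" --pt "0 0 0 0 0 -0.0005 255"

```text
t: 19.75
position: [0.5661, -0.2967, 0.0424]
eef_rot: [180.0, 0.0, 115.5]
ft_force: [-0.9, 0.3, -0.7]
width: 0.0658
grip_force: 30.0
```

Call:
play_rows --pt "0 0 0 0 0 -0.0005 255" --pt "0 0 0 0 0 -0.0005 255" --pt "0 0 0 0 0 -0.0005 255"

```text
t: 20.0
position: [0.5661, -0.2968, 0.042]
eef_rot: [180.0, 0.0, 115.5]
ft_force: [0.0, 0.6, 1.1]
width: 0.0656
grip_force: 30.0
```

Call:
play_rows --pt "0 0 0 0 0 -0.0005 255" --pt "0 0 0 0 0 -0.0005 255" --pt "0 0 0 0 0 -0.0005 255"

```text
t: 20.25
position: [0.5661, -0.2967, 0.0415]
eef_rot: [180.0, 0.0, 115.5]
ft_force: [-0.7, 1.0, 3.5]
width: 0.0656
grip_force: 30.0
```

Call:
play_rows --pt "0 0 0 0 0 0 255"

```text
t: 20.33
position: [0.5661, -0.2968, 0.0415]
eef_rot: [180.0, 0.0, 115.5]
ft_force: [-0.8, -0.1, 3.5]
width: 0.0655
grip_force: 30.0
```

The pile carries the plate: the force went from about −1.8 N to a steady +3.5 N. I'm releasing.

Call:
play_rows --pt "0 0 0 0 0 0 30" --pt "0 0 0 0 0 0 0" --pt "0 0 0 0 0 0 0" --pt "0 0 0 0 0 0 0" --pt "0 0 0 0 0 0.01 0" --pt "0 0 0 0 0 0.03 0" --pt "0 0 0 0 0 0.06 0" --pt "0 0 0 0.01 -0.02 0.09 0" --pt "0 0 0 0.025 -0.05 0.12 0" --pt "0 0 0 0.035 -0.07 0.14 0" --pt "0 0 0 0.035 -0.07 0.14 0" --pt "0 0 0 0.035 -0.07 0.14 0"

```text
t: 21.33
position: [0.602, -0.3683, 0.1833]
eef_rot: [179.9, 0.1, 115.4]
ft_force: [0.4, 1.3, -0.7]
width: 0.0921
grip_force: 0.0
```

Run:
```python
from h import *
s=st(); c=read_camera("wrist"); cv2.imwrite("pics/w7.png",c["frame"][...,::-1])
top("wrist","blue_plate",(.03,.066),c=c); top("wrist","nest",(.068,.08),c=c)
for t in("orange_plate","puck","cup","marker","green_bottle","red_bottle"):
    d=read_camera("scene"); r=silhouettes("scene",t)[0]; rc,P=maskpts(d,r["mask"]); print(t,np.median(P,0).round(3))
```

```text
21.33 [ 0.602  -0.3683  0.1833] [1.7987e+02 1.4000e-01 1.1536e+02] [ 65.5  49.9 -62.9  81.5  44.7  75.4  25.5] F [ 0.4  1.3 -0.7] w 0.0921 g 0.0
wrist blue_plate 0.84 [136. 324.] 5573 z 0.0523 [array([ 565.5, -296.4]), array([66.3, 50. ]), np.float64(25.4)]
wrist nest 0.59 [ 99. 326.] 1502 z 0.0739 [array([ 565.4, -295.8]), array([43.9, 72. ]), np.float64(25.1)]
orange_plate [0.649 0.191 0.023]
puck [0.677 0.02  0.013]
cup [ 0.385 -0.18   0.019]
marker [0.396 0.042 0.012]
green_bottle [ 0.778 -0.069  0.076]
red_bottle [0.778 0.103 0.089]
```

View pics/w7.png

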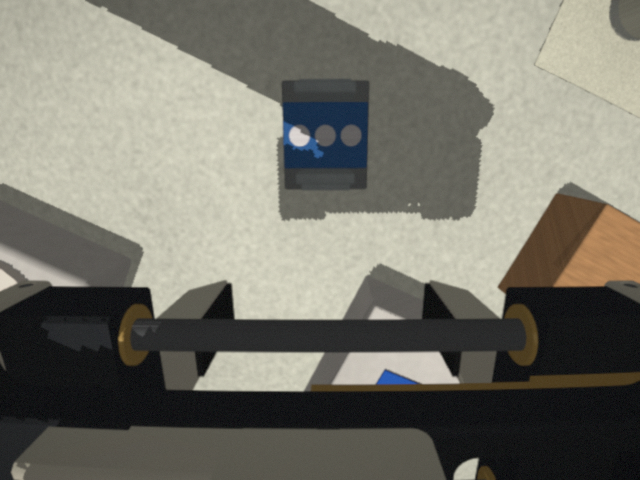

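The plate sits flat on the pile at (136, 324), face up and squared between the walls. The bystanders haven't moved, and the gripper is clear, so I'm handing in.

```bash
python3 -c "
from workcell import *
print(close_job())"
```

```text
the job is handed in; nothing more can be done
None
```

The blue plate was set down and released on the green mat, then taken again by its short ends and lowered onto the nest pile until it carried the plate (about 5 N). It lies face up, within about 1 mm of centre and square between the walls, everything else is as it was, and the job was handed in at about 22 s.

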